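# Change over from coolant pump to dust extractor

### The job

Three push-lock switches stand on the bench: push one fully in and let go, and it stays locked in; push it fully in again and it springs out. The red one (coolant pump) is locked in: click it off first, so that its button stands fully out; then click the green one (dust extractor) on, so that its button stays locked in. Leave the yellow switch as it is, locked in.

Things in the scene. Friction and masses are not known exactly. Their poses are not given: they have to be found in the camera images.
- red_cap (a point): centre of the top of the red button, a mushroom head 36 mm across and 10 mm thick, amid a grey switch box 76 x 76 mm and 52 mm high that is fixed to the bench. It moves straight up and down. Height z of its top: about 80 mm out (off), 73 mm locked in (on), 64 mm pushed fully in to its stop. It starts locked in. All three switches are built alike.
- green_cap (a point): centre of the top of the green button, on a box of its own; it starts out. In each switch a spring pushes up with 2 N (out) to 3.5 N (fully in). Push straight down, at 0.06 m/s or slower, to within 2 mm of the stop; on letting go the button then changes over, from out to locked in or from locked in to out. A push that ends higher than 70 mm changes nothing.
- yellow_cap (a point): centre of the top of the yellow button, on a box of its own, built like the red one. It starts locked in and must stay so.
Not all that is in view belongs to the job. Leave any blue or pink look-alike of the part that bears red_cap alone.

How it is judged:
By the outcome, as a careful person would: the job done as asked, in the order asked, and still so for the second after the job is handed in, with the robot touching nothing.
It also fails if it takes over 38 s, if anything falls off the work surface, if the arm or the gripper's body presses on something with over 40 N, if the wrist force passes 120 N, or if a joint passes its speed limit or range.

### The arm

A 6-joint arm with a two-finger parallel gripper is mounted at the origin on a cart in front of the work surface, level with it; the furniture and walls round the work are solid. World frame = base frame: x ahead of the robot, y to its left, z up, the work surface at z = 0. Lengths are in m, angles in rad, forces in N, time in s.
With the tool pointing down it reaches from about 0.35 to 0.775 m from the base axis. Payload 7.3 kg.
Tool frame: the origin (TCP) lies at the very end of the fingers, on their centre line; the grasp point (between the pads) lies 19 mm behind it; z points along the fingers, y is the line along which they close (so a half turn about z gives the same grasp; the last joint's range is limited). The gripper opens to 92 mm and grips with 3 to 60 N. Pads are 19 mm wide; open, the fingers measure 130 mm over their backs; the gripper's body (75 mm by 190 mm) begins 47 mm behind the grasp point.
Start: joints at [-1.297, 0.342, 1.524, -0, 1.275, -0.146], TCP at [0.214, -0.479, 0.227] pointing down, gripper open.
Joint ranges: [-2.53, 2.53], [-0.77, 2.02], [0.04, 2.7], [-1, 4.14], [0.28, 2.66], [-3.11, 3.11]. Speed limits (rad/s): [2.57, 2.57, 3.14, 3.14, 3.14, 3.14].

### API

Orientations are given as [roll, pitch, yaw] about the fixed x, y, z axes, in that order (R = Rz(yaw) Ry(pitch) Rx(roll)).
In Python, from cell import robot gives the robot as it stands.
- The arm moves only by the tool apply_moves, never from a script. Its argument "rows" is a list of rows, each an object with "xyz": the shift along the tool's x, y, z in mm, a list of three; "turn": the turn about the tool's z in rad. A call has 1 to 10 rows; each row shifts and turns the commanded pose from where the row before left it, along the tool's axes as they then stand; what a row does not reach is not made up. A row lasts 1/8 s, in which the tool goes at most 62.5 mm and 10.7 degrees, less where a joint would pass 70% of its speed; a pose out of reach is approached as far as the arm can. A call with a gripper value outside its range is refused whole. "gripper" is the opening, from 0 (shut) to 1 (fully open), set as the call begins (left out, the last holds). The fingers move at their own pace and stop on an object; "newtons" is the grip in N (left out, the last holds). Time passes only in rows, so rows that do not move let the fingers close. It gives the time, the measured TCP pose, the force and the opening at its end, in the units of the state.
- robot.observe(): the state, without advancing time (a new reading comes with each control period).
- robot.read_camera(name): name is "scene" or "top" or "wrist"; returns a dict with "frame" (400x640x3 uint8, blue, green, red), "mtx" (3x3 intrinsics, pixels), "distortion" ([k1, k2, p1, p2, k3] as OpenCV has them; the pictures are not rectified), "R" (3x3) and "t" (3): a world point X has camera coordinates R X + t; the wrist camera has in their place "T_tool_cam" (4x4, takes a point from camera to tool coordinates, whose origin is the TCP and whose axes are the flange's). Camera axes: x right, y down, z forward; pixel columns grow to the right and rows downward; lengths in m; the calibration is good to about 2 mm. A picture is of the moment at which its call begins: read the wrist's pose just before it. There is no depth.
- robot.hand_in(): hands the job in, once; it reports no verdict.
The state is a dict: "time": time; "qpos": joint angles; "qvel": joint speeds; "joint_efforts": joint torques, N m; "tool_pos": TCP position; "tool_rot": TCP orientation; "contact_force": force on the tool from outside, world axes, zero at the start; "torque": the same for the moment, N m; "opening": finger opening in m.
Only numpy, scipy, OpenCV 4.12 (cv2) and the standard library are available. Lean on these libraries where they do the work, as an engineer would, in place of code of your own. Each camera call takes 0.05 s, during which the arm holds its last target. There are 200 camera calls.

## Working session

There is one attempt and no reset: what is moved stays moved. The work goes in short steps, Python scripts to look and compute and a tool call to move; the robot and the scene stay as the last step left them, time stands still between calls to the robot, and variables do not carry over. Pictures are saved under pics/ and viewed, on a budget of 10 in all, crops included, one or two more only if the job needs it, and the job is handed in when it is done.

Besides the shell and the picture viewer there is one more tool, called after ">>>" by a JSON object that holds its "name" and its "arguments". apply_moves: Moves the arm, as the interface text tells. Its arguments: {"type":"object","properties":{"rows":{"type":"array"},"gripper":{"type":"number"},"newtons":{"type":"number"}},"required":["rows"]}

```bash
mkdir -p pics; cat > h.py <<'E'
import numpy as np, cv2
from cell import robot
def ray(c,uv,z):
    p=cv2.undistortPoints(np.array([[uv]],float),np.array(c["mtx"]),np.array(c["distortion"]))[0,0]
    R=np.array(c["R"]);t=np.array(c["t"]).ravel()
    o=-R.T@t;d=R.T@np.array([p[0],p[1],1]);return o+d*(z-o[2])/d[2]
E
python3 - <<'E'
from h import *
import pickle
s=robot.observe();print(s)
for n in("scene","top"):
    c=robot.read_camera(n);cv2.imwrite(f"pics/{n}0.png",c["frame"]);pickle.dump(c,open(n+".pkl","wb"))
    hsv=cv2.cvtColor(c["frame"],cv2.COLOR_BGR2HSV);H,S,V=cv2.split(hsv)
    for k,lo,hi in(("red",-8,8),("yel",20,35),("grn",40,85),("blue",95,130),("pink",140,171)):
        h=H.astype(int); h=np.where(h>172,h-180,h) if k=="red" else h
        m=((h>=lo)&(h<=hi)&(S>90)&(V>50)).astype(np.uint8)
        _,_,st,ce=cv2.connectedComponentsWithStats(m)
        for a,b in zip(st[1:],ce[1:]):
            if a[4]>40: print(n,k,a,b.round(1),ray(c,b,.073).round(4))
E
```

```text
{'time': 0.0, 'qpos': array([-1.29700706e+00,  3.42738770e-01,  1.52505214e+00, -1.48558765e-05,
        1.27540247e+00, -1.46001630e-01]), 'qvel': array([-1.98593389e-03, -3.00706072e-05, -1.12607787e-03, -8.78745184e-04,
        1.01744749e-03,  1.02336865e-03]), 'joint_efforts': array([-1.73971748e-03, -4.31248677e+01, -2.44217080e+01,  7.14927656e-02,
        5.59950457e-02, -1.28082343e-04]), 'tool_pos': array([ 0.21387299, -0.4789952 ,  0.22602439]), 'tool_rot': array([-3.14000689e+00, -2.18825091e-04,  4.19795059e-01]), 'contact_force': array([ 1.07574291, -0.18827744, -0.08474033]), 'torque': array([-0.02047265,  0.01073856,  0.04932932]), 'opening': 0.09205948521065907}
scene red [221   2  22   8  86] [231.7   5.5] [ 1.7509 -0.4395  0.073 ]
scene red [498  94  48  44 914] [524.2 117.1] [ 0.5136 -0.8047  0.073 ]
scene red [287 104   8  22 144] [290.6 114.6] [ 0.9076 -0.229   0.073 ]
scene red [  52  137   60   40 1611] [ 81.  155.1] [1.0431 0.3432 0.073 ]
scene red [501 158  35  24 496] [518.4 169.2] [ 0.3592 -0.5979  0.073 ]
scene red [342 173  13  11 119] [348.  178.4] [ 0.
[... 2950 characters left out ...]
66  65  53  14 329] [290.1  71.1] [ 0.8055 -0.0301  0.073 ]
top blue [316  74   6  19  50] [318.4  82.9] [ 0.7754 -0.0945  0.073 ]
top blue [303  78   8  14  86] [306.4  84.2] [ 0.7729 -0.0669  0.073 ]
top blue [267  80  31  18 362] [281.8  87.3] [ 0.7671 -0.0104  0.073 ]
top blue [283  94  39   9  86] [302.4  98.6] [ 0.7388 -0.0572  0.073 ]
top blue [260 117  56  19 433] [287.7 125.5] [ 0.6767 -0.0225  0.073 ]
top blue [364 206  46  45 775] [385.7 228.6] [ 0.4383 -0.2359  0.073 ]
top blue [ 568  252   58   53 1653] [599.3 274.8] [ 0.3159 -0.7336  0.073 ]
top blue [107 393  17   7  87] [116.4 396.6] [0.071  0.3785 0.073 ]
top pink [423 181  29  38 101] [430.3 202.6] [ 0.4937 -0.3385  0.073 ]
```

View pics/top0.png

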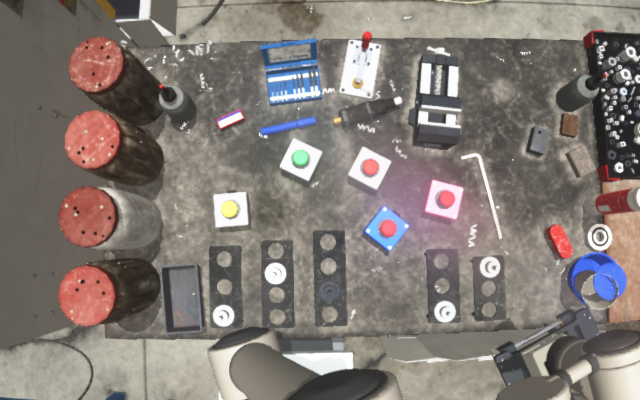

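View pics/scene0.png

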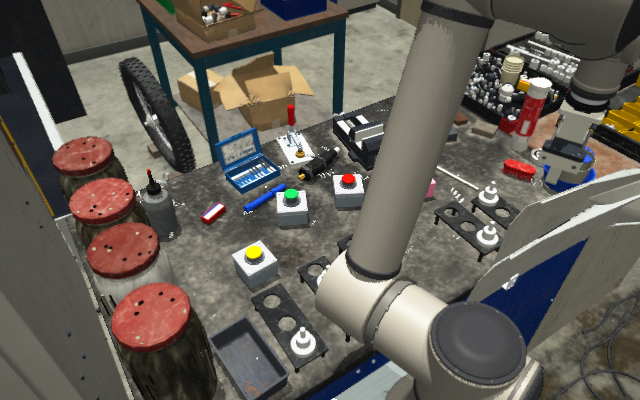

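Candidates for the red switch in the top view are the light grey box (370,167), the blue box (388,228) and the pink box (446,198). The red jar lids at the left are not buttons. I choose (370,167), since its box looks grey in both views. The green switch is at (300,158) and the yellow at (229,209). I'll move towards the chosen one with the gripper shut and check from close.

>>> {"name": "apply_moves", "arguments": {"rows": [{"xyz": [40,-10,0],"turn": 0},{"xyz": [45,-10,0],"turn": 0},{"xyz": [45,-10,0],"turn": 0},{"xyz": [45,-10,0],"turn": 0},{"xyz": [45,-10,0],"turn": 0},{"xyz": [45,-10,0],"turn": 0},{"xyz": [45,-10,0],"turn": 0},{"xyz": [40,-10,0],"turn": 0},{"xyz": [0,0,0],"turn": 0}], "gripper": 0}}

```text
time: 1.23
tool_pos: [0.5025, -0.2617, 0.226]
tool_rot: [-3.141, 0.0, 0.424]
contact_force: [0.7, 0.4, -0.7]
opening: 0.0063
```

```bash
cat >> h.py <<'E'
from scipy.spatial.transform import Rotation as Ro
def wrist():
    s=robot.observe();c=robot.read_camera("wrist")
    T=np.eye(4);T[:3,:3]=Ro.from_euler("xyz",s["tool_rot"]).as_matrix();T[:3,3]=s["tool_pos"]
    W=T@np.array(c["T_tool_cam"]);c["R"]=W[:3,:3].T;c["t"]=-W[:3,:3].T@W[:3,3]
    return s,c
def blobs(c,z):
    H,S,V=cv2.split(cv2.cvtColor(c["frame"],cv2.COLOR_BGR2HSV));h=H.astype(int);h=np.where(h>172,h-180,h)
    for k,lo,hi in(("red",-8,8),("yel",20,35),("grn",40,85)):
        m=((h>=lo)&(h<=hi)&(S>110)&(V>50)).astype(np.uint8)
        m=cv2.morphologyEx(m,cv2.MORPH_CLOSE,np.ones((7,7)))
        _,_,st,ce=cv2.connectedComponentsWithStats(m)
        for a,b in zip(st[1:],ce[1:]):
            if a[4]>150: print(k,a,b.round(1),ray(c,b,z).round(4),"z80",ray(c,b,.08).round(4))
def go(s,p):
    R=Ro.from_euler("xyz",s["tool_rot"]).as_matrix()
    return (R.T@(np.array(p)-s["tool_pos"])*1000).round(1)
E
python3 - <<'E'
from h import *
s,c=wrist();cv2.imwrite("pics/w1.png",c["frame"]);blobs(c,.073);print(s["tool_pos"],s["tool_rot"],s["contact_force"])
E
```

```text
red [ 280   56   42   45 1472] [300.5  78.3] [ 0.5773 -0.208   0.073 ] z80 [ 0.5772 -0.2085  0.08  ]
red [ 416  218   39   37 1100] [434.6 235.9] [ 0.5002 -0.3783  0.073 ] z80 [ 0.5018 -0.3749  0.08  ]
red [ 257  220   38   36 1019] [275.3 236.7] [ 0.438  -0.2421  0.073 ] z80 [ 0.441  -0.2418  0.08  ]
red [556 339  19  25 320] [565.4 352.1] [ 0.4413 -0.5723  0.073 ] z80 [ 0.4443 -0.5646  0.08  ]
yel [299 277   7  61 289] [301.3 308.6] [ 0.3765 -0.295   0.073 ] z80 [ 0.3809 -0.2936  0.08  ]
yel [341 277   6  61 239] [344. 308.] [ 0.3948 -0.3338  0.073 ] z80 [ 0.3988 -0.3315  0.08  ]
yel [ 115  350  359   15 3867] [315.2 358.4] [ 0.3267 -0.3323  0.073 ] z80 [ 0.3322 -0.33    0.08  ]
[ 0.50249108 -0.26166908  0.22601435] [-3.14058001e+00  1.14294809e-04  4.23587580e-01] [ 0.71551325  0.3725086  -0.67404782]
```

View pics/w1.png

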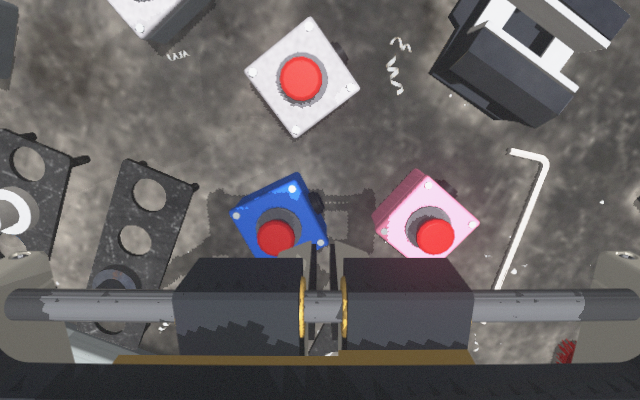

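The wrist view shows the grey-boxed red button at (300,78), with the blue look-alike at (275,237) and the pink one at (435,236). All three views agree on the choice, at about (0.5775, -0.207). I'll go over it and down.

>>> {"name": "apply_moves", "arguments": {"rows": [{"xyz": [31,-7,0],"turn": 0},{"xyz": [40,-8,0],"turn": 0},{"xyz": [20,-4,30],"turn": 0},{"xyz": [0,0,45],"turn": 0},{"xyz": [0,0,40],"turn": 0},{"xyz": [0,0,20],"turn": 0},{"xyz": [0,0,3],"turn": 0},{"xyz": [0,0,0],"turn": 0},{"xyz": [0,0,0],"turn": 0}]}}

```text
time: 2.4
tool_pos: [0.5769, -0.2099, 0.0901]
tool_rot: [3.14, -0.001, 0.419]
contact_force: [-0.3, 0.8, 0.4]
opening: 0.0008
```

>>> {"name": "apply_moves", "arguments": {"rows": [{"xyz": [0,0,5],"turn": 0},{"xyz": [0,0,4],"turn": 0},{"xyz": [0,0,4],"turn": 0},{"xyz": [0,0,4],"turn": 0},{"xyz": [0,0,3],"turn": 0},{"xyz": [0,0,0],"turn": 0},{"xyz": [0,0,0],"turn": 0}]}}

```text
time: 3.28
tool_pos: [0.5763, -0.2093, 0.0689]
tool_rot: [3.142, 0.0, 0.42]
contact_force: [-2.0, 0.9, 3.2]
opening: 0.0005
```

>>> {"name": "apply_moves", "arguments": {"rows": [{"xyz": [0,0,3],"turn": 0},{"xyz": [0,0,2],"turn": 0},{"xyz": [0,0,0],"turn": 0},{"xyz": [0,0,0],"turn": 0}]}}

```text
time: 3.78
tool_pos: [0.5765, -0.2093, 0.0642]
tool_rot: [3.141, -0.0, 0.42]
contact_force: [-2.1, 1.0, 6.6]
opening: 0.0004
```

>>> {"name": "apply_moves", "arguments": {"rows": [{"xyz": [0,0,1],"turn": 0},{"xyz": [0,0,0],"turn": 0},{"xyz": [0,0,-6],"turn": 0},{"xyz": [0,0,-7],"turn": 0},{"xyz": [0,0,-20],"turn": 0},{"xyz": [0,0,-40],"turn": 0},{"xyz": [-40,0,-40],"turn": 0},{"xyz": [-40,0,-10],"turn": 0},{"xyz": [0,0,0],"turn": 0},{"xyz": [0,0,0],"turn": 0}]}}

```text
time: 5.03
tool_pos: [0.5036, -0.2418, 0.1855]
tool_rot: [-3.141, -0.0, 0.419]
contact_force: [0.3, -0.1, 0.2]
opening: 0.0001
```

```bash
python3 - <<'E'
from h import *
s,c=wrist();cv2.imwrite("pics/w2.png",c["frame"]);blobs(c,.073);print(s["tool_pos"],s["tool_rot"],s["contact_force"])
c=robot.read_camera("scene");a=cv2.imread("pics/scene0.png")
f=lambda i:cv2.resize(i[150:300,180:380],None,fx=2,fy=2,interpolation=2)
cv2.imwrite("pics/s2.png",np.hstack([f(a),f(c["frame"])]))
E
```

```text
red [ 296   64   50   51 1997] [320.7  89. ] [ 0.5774 -0.2077  0.073 ] z80 [ 0.5774 -0.2078  0.08  ]
red [ 448  244   44   41 1372] [469.5 264.2] [ 0.5001 -0.3788  0.073 ] z80 [ 0.502  -0.3744  0.08  ]
yel [329 277   5  61 237] [331.4 306.9] [ 0.4157 -0.2896  0.073 ] z80 [ 0.4198 -0.2876  0.08  ]
yel [312 278   5  60 241] [313.8 308.4] [ 0.408  -0.2762  0.073 ] z80 [ 0.4123 -0.2745  0.08  ]
yel [ 100  350  360   15 3855] [302.2 358.4] [ 0.3551 -0.2877  0.073 ] z80 [ 0.3608 -0.2857  0.08  ]
[ 0.50364472 -0.24182243  0.1854549 ] [-3.14146782e+00 -2.53258836e-04  4.19336661e-01] [ 0.3052597  -0.06666062  0.19720839]
```

View pics/s2.png

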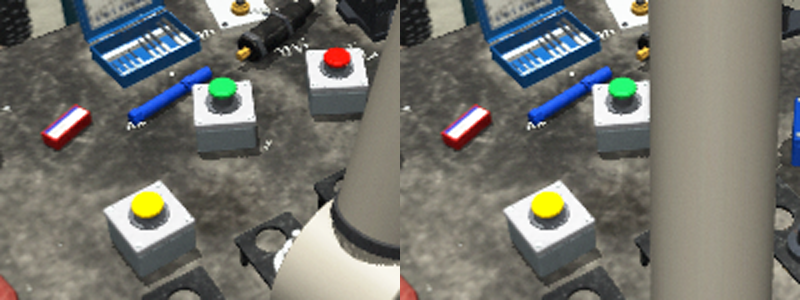

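View pics/w2.png

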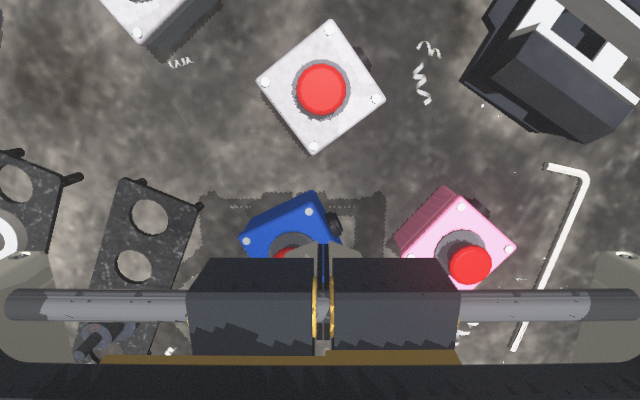

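The second wrist view shows the red cap at (321,89), now free, but the arm hides it in the scene view. I'll move towards green and check red from there.

>>> {"name": "apply_moves", "arguments": {"rows": [{"xyz": [20,-30,-10],"turn": 0},{"xyz": [30,-40,-10],"turn": 0},{"xyz": [30,-40,0],"turn": 0},{"xyz": [8,-15,0],"turn": 0},{"xyz": [0,0,0],"turn": 0},{"xyz": [0,0,0],"turn": 0}]}}

```text
time: 5.88
tool_pos: [0.5327, -0.0928, 0.2054]
tool_rot: [3.141, 0.001, 0.419]
contact_force: [0.3, 0.1, 0.9]
opening: 0.0001
```

```bash
python3 - <<'E'
from h import *
s,c=wrist();w=c["frame"];blobs(c,.073);print(s["tool_pos"],s["tool_rot"])
c=robot.read_camera("scene");a=cv2.imread("pics/scene0.png");print("scene");blobs(c,.073)
f=lambda i:cv2.resize(i[150:250,260:400],None,fx=2.8,fy=2.8,interpolation=2)
t=np.hstack([f(a),f(c["frame"])]);w=cv2.resize(w,(480,300));o=np.zeros((580,t.shape[1],3),np.uint8);o[:280]=t;o[280:,:480]=w
cv2.imwrite("pics/s3.png",o)
E
```

```text
red [ 447  178   43   40 1355] [468.1 197.6] [ 0.5772 -0.2089  0.073 ] z80 [ 0.5778 -0.2053  0.08  ]
red [558 321  24  31 526] [569.4 335. ] [ 0.4972 -0.3726  0.073 ] z80 [ 0.4998 -0.3651  0.08  ]
yel [437  24  21  17 189] [447.6  29.8] [ 0.6843 -0.128   0.073 ] z80 [ 0.6823 -0.1264  0.08  ]
yel [  53  116   46   43 1507] [ 75.7 137.2] [0.4918 0.1093 0.073 ] z80 [0.4945 0.1052 0.08  ]
yel [312 277   6  61 253] [313.8 306.8] [ 0.4262 -0.1315  0.073 ] z80 [ 0.4305 -0.1298  0.08  ]
yel [329 277   5  60 232] [331.4 306. ] [ 0.4337 -0.1462  0.073 ] z80 [ 0.4378 -0.1442  0.08  ]
yel [ 100  350  360   15 3815] [304.1 358.3] [ 0.3686 -0.1462  0.073 ] z80 [ 0.3743 -0.1441  0.08  ]
grn [ 286   67   45   48 1693] [308.   90.9] [ 0.6012 -0.0501  0.073 ] z80 [ 0.6013 -0.0504  0.08  ]
[ 0.53271975 -0.09283436  0.20535417] [3.14139956e+00 6.75947233e-04 4.19283554e-01]
scene
red [499  94  47  43 990] [524.1 117.9] [ 0.5112 -0.801   0.073 ] z80 [ 0.5053 -0.7909  0.08  ]
red [  52  137  107  142 7458] [106.  210.9] [0.791  0.3476 0.073 ] z80 [0.7827 0.3478 0.08  ]
red [502 159  34  23 488] [518.4 169.3] [ 0.3588 -0.5973  0.073 ] z80 [ 0.3542 -0.589   0.08  ]
red [200 202  26  23 310] [212.9 213.3] [0.6455 0.1402 0.073 ] z80 [0.6384 0.1422 0.08  ]
red [ 111  283   80   69 4289] [150.9 317. ] [0.4474 0.3567 0.073 ] z80 [0.4421 0.3568 0.08  ]
yel [ 594   96   46   46 1022] [624.7 119.2] [ 0.3446 -1.0384  0.073 ] z80 [ 0.3402 -1.0262  0.08  ]
yel [  0 115  54 101 385] [ 23.2 161.2] [1.0966 0.4744 0.073 ] z80 [1.0856 0.4735 0.08  ]
yel [246 246  16  13 176] [253.4 252. ] [0.4857 0.1154 0.073 ] z80 [0.48   0.1176 0.08  ]
grn [156   0  20  15 152] [167.4   5.5] [ 1.893  -0.2119  0.073 ] z80 [ 1.8752 -0.2069  0.08  ]
```

View pics/s3.png

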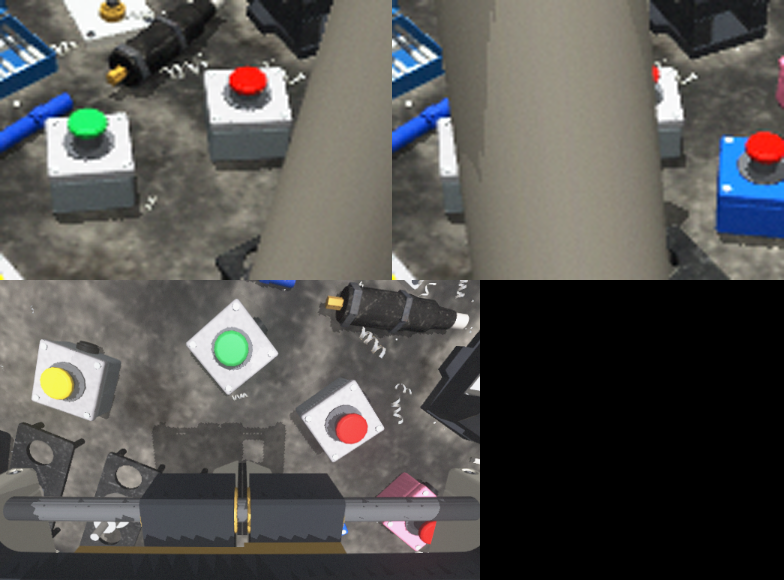

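```bash
python3 - <<'E'
from h import *
a=cv2.imread("pics/scene0.png");b=robot.read_camera("scene")["frame"]
for i in(a,b):
    H,S,V=cv2.split(cv2.cvtColor(i,cv2.COLOR_BGR2HSV));m=((H<8)|(H>172))&(S>110)
    for x in range(351,357): r=np.where(m[165:195,x])[0]+165; print(x,r.min() if len(r) else 0,r.max() if len(r) else 0,end=' | ')
    print()
# expected pixel shift for 7 mm
c=robot.read_camera("scene")
for z in(.073,.08):print(cv2.projectPoints(np.array([[.5775,-.2078,z]]),cv2.Rodrigues(np.array(c["R"]))[0],np.array(c["t"]),np.array(c["mtx"]),np.array(c["distortion"]))[0].ravel())
s=robot.observe();print(go(s,[.6013,-.0498,.09]))
E
```

```text
351 174 183 | 352 175 183 | 353 176 182 | 354 176 181 | 355 0 0 | 356 0 0 | 
351 0 0 | 352 0 0 | 353 173 178 | 354 174 178 | 355 0 0 | 356 0 0 | 
[348.70228088 176.85133041]
[348.81218249 174.78278602]
[ 80.4 -11.6 115.6]
```

The red cap in the scene view stands 2 to 3 px higher than at the start. 7 mm would give 2.1 px, so red is out. Now green.

>>> {"name": "apply_moves", "arguments": {"rows": [{"xyz": [30,-4,0],"turn": 0},{"xyz": [40,-6,10],"turn": 0},{"xyz": [10,-2,40],"turn": 0},{"xyz": [0,0,40],"turn": 0},{"xyz": [0,0,20],"turn": 0},{"xyz": [0,0,2],"turn": 0},{"xyz": [0,0,0],"turn": 0},{"xyz": [0,0,0],"turn": 0}]}}

```text
time: 7.08
tool_pos: [0.6017, -0.0487, 0.0951]
tool_rot: [3.14, -0.002, 0.419]
contact_force: [-0.2, -0.3, 0.5]
opening: 0.0004
```

>>> {"name": "apply_moves", "arguments": {"rows": [{"xyz": [0,0,4],"turn": 0},{"xyz": [0,0,4],"turn": 0},{"xyz": [0,0,4],"turn": 0},{"xyz": [0,0,4],"turn": 0},{"xyz": [0,0,4],"turn": 0},{"xyz": [0,0,4],"turn": 0},{"xyz": [0,0,3],"turn": 0},{"xyz": [0,0,1],"turn": 0},{"xyz": [0,0,0],"turn": 0},{"xyz": [0,0,0],"turn": 0}]}}

```text
time: 8.32
tool_pos: [0.6009, -0.0483, 0.0658]
tool_rot: [3.142, 0.0, 0.42]
contact_force: [-2.0, 0.5, 3.6]
opening: 0.0006
```

Two more millimetres to reach the stop.

>>> {"name": "apply_moves", "arguments": {"rows": [{"xyz": [0,0,1],"turn": 0},{"xyz": [0,0,1],"turn": 0},{"xyz": [0,0,1],"turn": 0},{"xyz": [0,0,0],"turn": 0},{"xyz": [0,0,0],"turn": 0}]}}

```text
time: 8.95
tool_pos: [0.601, -0.0483, 0.0641]
tool_rot: [3.141, -0.001, 0.42]
contact_force: [-5.6, 1.8, 13.3]
opening: 0.0005
```

>>> {"name": "apply_moves", "arguments": {"rows": [{"xyz": [0,0,-5],"turn": 0},{"xyz": [0,0,-7],"turn": 0},{"xyz": [0,0,-20],"turn": 0},{"xyz": [0,0,-45],"turn": 0},{"xyz": [0,0,-45],"turn": 0},{"xyz": [-30,15,-30],"turn": 0},{"xyz": [-45,20,0],"turn": 0},{"xyz": [-45,20,0],"turn": 0},{"xyz": [-45,20,0],"turn": 0}]}}

```text
time: 10.07
tool_pos: [0.4798, -0.1852, 0.2148]
tool_rot: [3.141, -0.0, 0.42]
contact_force: [0.2, -0.1, -0.1]
opening: 0.0006
```

>>> {"name": "apply_moves", "arguments": {"rows": [{"xyz": [-45,20,0],"turn": 0},{"xyz": [-45,20,0],"turn": 0},{"xyz": [-45,20,0],"turn": 0},{"xyz": [-45,20,0],"turn": 0},{"xyz": [-45,20,0],"turn": 0},{"xyz": [-45,20,0],"turn": 0},{"xyz": [-45,20,0],"turn": 0},{"xyz": [-30,15,0],"turn": 0},{"xyz": [0,0,0],"turn": 0},{"xyz": [0,0,0],"turn": 0}]}}

```text
time: 11.32
tool_pos: [0.2291, -0.4658, 0.2145]
tool_rot: [-3.141, -0.0, 0.42]
contact_force: [-0.1, 0.6, -0.2]
opening: 0.0003
```

```bash
python3 - <<'E'
from h import *
a=cv2.imread("pics/scene0.png");b=robot.read_camera("scene")["frame"]
for i in(a,b):
    h,S,V=cv2.split(cv2.cvtColor(i,cv2.COLOR_BGR2HSV));h=h.astype(int);h=np.where(h>172,h-180,h)
    for k,(x,y),lo,hi in(("red",(348,178),-8,8),("grn",(291,194),40,85),("yel",(253,252),20,35)):
        m=((h>=lo)&(h<=hi)&(S>110))[y-14:y+14,x-14:x+14];q=np.argwhere(m);print(k,len(q),(q.mean(0)+[y-14,x-14]).round(2) if len(q) else 0)
f=lambda i:cv2.resize(i[150:290,220:380],None,fx=2.5,fy=2.5,interpolation=2)
cv2.imwrite("pics/s4.png",np.hstack([f(a),f(b)]));s=robot.observe();print(s["tool_pos"],s["time"],s["contact_force"])
E
```

```text
red 115 [178.49 348.04]
grn 129 [193.59 290.74]
yel 177 [251.96 253.33]
red 116 [176.21 348.1 ]
grn 123 [195.93 290.89]
yel 176 [251.99 253.35]
[ 0.22944895 -0.46553694  0.21466982] 11.375 [-0.33249084  0.33158565  0.5579119 ]
```

View pics/s4.png

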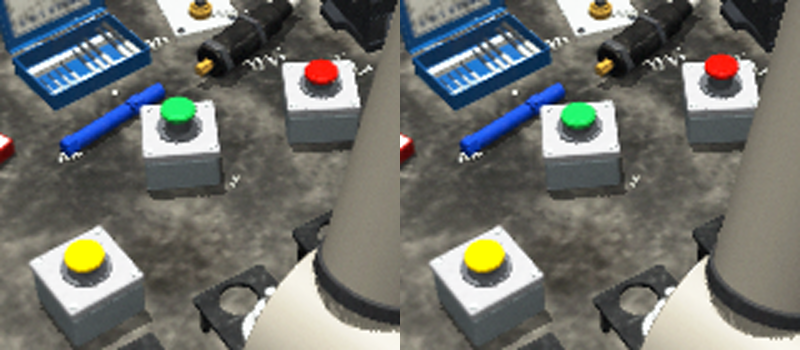

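The picture shows red (right) risen by 2.3 px, green sunk by 2.3 px and yellow unmoved. That fits red out, green locked in and yellow still locked in, so I'm handing in.

```bash
python3 -c "
from cell import robot
print(robot.hand_in())"
```

```text
the job is handed in; nothing more can be done
None
```

I clicked the red switch (on the grey box) off first, then clicked the green one on. Both pushes went to the stop, about 64 mm, with the shut fingertips. The job was handed in after about 11.4 s, with the arm clear of everything.

- **Red:** in the last scene view its cap stands 2.3 px higher than at the start. The 7 mm travel should give about 2.1 px, so it is out.
- **Green:** its cap sits 2.3 px lower, so it is locked in.
- **Yellow:** it moved less than 0.1 px, so it is still locked in.
- **Forces:** the highest reading at the end of a move was about 15 N, on the green push.

One check was inconclusive: a height estimate for red from two wrist views came to about 75 mm. I relied on the scene-view shift instead, which was clear both before the green push and at the end.

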